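# Present the large rudder blank to the inspection camera

### The job

Pick the larger of the two pear wood rudder blanks out of the open drawer and present it in the air to the small upward-looking inspection camera: the middle of its blade centred in front of the lens, 100 mm from it along the lens axis, its flat face square to the tilted lens, and its narrow stock pointing the same way as the steel index bar on the camera head. Do not touch the camera, leave everything else where it lies, and finish while still holding the blank there, steady in the gripper; it is not put down.

Things in the scene. Friction and masses are not known exactly. Their poses are not given: they have to be found in the camera images.
- large_blank_mid (a point): Middle of the blade of the larger pear wood blank, 9 mm above its underside. Loose, about 55 g, 18 mm thick, flat on the drawer floor: blade 90 mm long (x) by 40 mm wide (y); a narrow stock 40 by 18 mm goes on from its +x end, flush with the +y edge (130 mm overall). x runs from blade to stock, y across, z out of the upper face. The two blanks swap places between starts.
- large_blank_stock (a point): Point 5 mm short of the end of the larger blank's stock: 85 mm along x and 11 mm along y from large_blank_mid, same axes.
- large_blank: The larger blank as a body; origin at the centre of the blade's underside, 9 mm below large_blank_mid, same axes.
- small_blank_mid (a point): Middle of the blade of the smaller pear wood blank, to be left alone: same shape, blade 56 mm by 28 mm, stock 28 mm by 13 mm, 18 mm thick; 9 mm above its underside, same axes.
- drawer: Fixed oak chest, its shallow drawer standing open towards the robot. Origin under the drawer's centre at counter level; x from drawer front to chest, z up. Drawer 260 (x) by 440 mm (y) outside, walls 10 mm thick with tops 45 mm above the counter (front panel 52 mm), its floor 12 mm above the counter. Chest behind it from x = 126 to 336 mm, 500 mm wide, 75 mm high.
- wheel: Grey pewter ship's wheel casting, 88 mm across, 12 mm high, lying flat in the drawer, to be left alone; origin at the centre of its underside.
- dividers: Steel dividers lying in the drawer, about 120 mm long (x), 30 mm wide, 8 mm high, to be left alone; origin under the middle.
- dish: White ceramic mixing dish, 84 mm across, 26 mm high, standing on the chest top, to be left alone; origin at the centre of its underside.
- camera: Fixed inspection camera, not to be touched. Steel base 110 by 110 by 12 mm, origin at the centre of its underside, with a fork (92 mm wide over all, 68 mm high) holding a black head about 60 mm across, turned about the base's y axis so that the lens leans towards base -x by 0.18 to 0.36 rad.
- lens (a point): Centre of the camera's lens face, about 87 mm above the counter. z: lens axis, out of the lens, up and leaning towards the robot's side. x: the way the steel index bar points, outward (6 mm thick bar on the head's rim, end 48 mm from the axis, 4 mm below the lens face). Wanted: large_blank_mid at (0, 0, 100 mm) in these axes, blank x, y, z along lens x, y, z.

How it is judged (in metres and radians):
On the way:
1. the larger blank is lifted clear of the drawer in the gripper (z of large_blank_mid in the frame of drawer above 0.07 m and contact force between large_blank and the fingers above 0.5 N), for 0.1 s.
At the end, for the whole second after the job is handed in: Large blank held in the fingers alone, steady (under 20 mm/s, 0.15 rad/s): blade middle within 15 mm in x and y of the lens axis, 85 to 115 mm from the lens, face square and length along the index bar within 0.16 rad, stock on the bar side; other things within 25 mm of their start (x of large_blank_mid in the frame of lens between -0.015 and 0.015 m and y of large_blank_mid in the frame of lens between -0.015 and 0.015 m and z of large_blank_mid in the frame of lens between 0.085 and 0.115 m and angle between the z axis of large_blank_mid and the z axis of lens, either way round below 0.16 rad and angle between the x axis of large_blank_mid and the x axis of lens, either way round below 0.16 rad and x of large_blank_stock in the frame of lens above 0.05 m and contact force between large_blank and the fingers above 0.5 N and contact force between large_blank and camera below 0.1 N and contact force between large_blank and drawer below 0.1 N and linear speed of large_blank below 0.02 m/s and angular speed of large_blank below 0.15 rad/s and distance of each of small_blank_mid, wheel, dividers, dish from where it was at the start of the episode below 0.025 m); the arm keeps its last pose, push and grip.
It fails at once if the camera is touched (contact force between camera and anything else above 0.5 N).
It fails at once if another thing is disturbed by more than 25 mm (distance of any of small_blank_mid, wheel, dividers, dish from where it was at the start of the episode above 0.025 m).
It also fails if it takes over 38 s, if anything falls off the work surface, if the arm or the gripper's body presses on something with over 40 N, if the wrist force passes 120 N, or if a joint passes its speed limit or range.

### The arm

A 7-joint arm with a two-finger parallel gripper is mounted at the origin on the work surface. World frame = base frame: x ahead of the robot, y to its left, z up, the work surface at z = 0. Lengths are in mm, angles in rad, forces in N, time in s.
With the tool pointing down it reaches from about 350 to 900 mm from the base axis. Payload 7.2 kg.
Tool frame: the origin (TCP) lies midway between the tips of the shut fingers; the grasp point (between the pads) lies 19 mm behind it (grip_depth is the distance from the TCP to the grasp point, in mm); z points along the fingers, x is the direction in which the jaws open and shut, and the axes are right-handed (so a half turn about z gives the same grasp; the last joint's range is limited). The gripper opens to 88 mm and grips with 3 to 60 N. Pads are 20 mm wide; open, the fingers measure 115 mm over their backs; the gripper's body (75 mm by 178 mm) begins 61 mm behind the grasp point.
Start: joints at [1.117, 0.411, -0.013, 1.596, 0.006, 1.134, -0.082], TCP at [235.177, -579.069, 222.653] pointing down, gripper open.
Joint ranges: [-2.95, 2.95], [-0.29, 1.99], [-1.47, 1.44], [0.14, 2.54], [-1.03, 4.17], [0.13, 1.85], [-2.86, 2.86]. Speed limits (rad/s): [2.39, 2.39, 3.01, 3.01, 3.14, 3.14, 3.14].

### API

Orientations are given as a unit quaternion [x, y, z, w].
In Python, from station import * gives the robot as it stands.
- The arm moves only by the shell command python3 -m creep 'ROWS' [FORCE]. ROWS is JSON, a list of rows, each an object with "linear": the shift along the tool's x, y, z in cm, a list of three; "spin": the turn about the tool's z in degrees; "hand": the opening, from 0 (shut) to 1 (fully open). In form: [{"linear": [dx, dy, dz], "spin": spin, "hand": hand}, ...]. A call has 1 to 5 rows; each row is the pose to reach, as a shift and turn from the pose measured when the call began, along the tool's axes at that moment; what a row does not reach only later rows make up. A row lasts 1/8 s, in which the tool goes at most 62.5 mm and 10.7 degrees, less where a joint would pass 70% of its speed; a pose out of reach is approached as far as the arm can. A call with a gripper value outside its range is refused whole. The fingers move at their own pace and stop on an object; FORCE is the grip in N (left out, the last holds). Time passes only in rows, so rows that repeat a pose let the fingers close. It gives the time, the measured TCP pose, the force and the opening at its end, in the units of the state.
- observe(): the state, without advancing time (a new reading comes with each control period).
- capture(name): name is "scene" or "top" or "wrist"; returns (picture, depth): 384x512x3 uint8, red, green, blue; 384x512 float32, mm along the optical axis (not along the pixel's ray), 0 where there is no reading.
- camera_model(name): a dict with "vertical_fov" (degrees; the focal length in pixels is half the picture's height over the tangent of half this angle, whatever the lens; pixels are square), "cx", "cy" (the principal point, pixels), "world_from_camera" (4x4, takes a point from camera to world coordinates). Camera axes: x right, y down, z forward; pixel columns grow to the right and rows downward; lengths in mm; the calibration is good to about 2 mm. The wrist camera is an equidistant fisheye: a pixel r from the principal point sees the ray r / f radians off the axis. A picture is of the moment at which its call begins: read the wrist's pose just before it. camera_model takes no time and is no camera call; for the wrist camera it gives the pose at the moment of the call.
- finish_job(): hands the job in, once; it reports no verdict.
Trained networks look in the newest picture that a camera, given by its name, has taken for a name from the list of things; names that differ only in an ending like _2 or _b are one class to them, and where a whole thing is asked for, a point or a joint stands for the part that bears it (a point fixed in the world has none). Each returns a list of dicts, best first, with "score" (0 to 1); they miss things now and then, are a little off and sometimes report something else, mostly with a low value. They report only what shows in the picture. A call takes as long as a camera call.
- boxes_of(camera, thing): "centre" ([row, column] in pixels, amid what is visible of it).
- outline_of(camera, thing): "region" (384x512 bool, what is visible of it) and "centre" ([row, column] in pixels, amid what is visible of it).
- tip_of(camera, thing): "centre" ([row, column] in pixels: a listed point, or the origin of a listed thing).
The state is a dict: "clock": time; "joints": joint angles; "dq": joint speeds; "joint_torque": joint torques, N m; "position": TCP position; "tool_rot": TCP orientation; "contact_force": force on the tool from outside, world axes, zero at the start; "torque": the same for the moment, N m; "finger_gap": finger opening in mm.
Only numpy, scipy, OpenCV 4.12 (cv2) and the standard library are available. Lean on these libraries where they do the work, as an engineer would, in place of code of your own. Each camera call takes 0.05 s, during which the arm holds its last target. There are 200 camera calls.

## Working session

There is one attempt and no reset: what is moved stays moved. The work goes in short steps, Python scripts to look and compute and a shell command to move; the robot and the scene stay as the last step left them, time stands still between calls to the robot, and variables do not carry over. Pictures are saved under pics/ and viewed, about 8 in all and at most 12, crops included, and the job is handed in when it is done.

```bash
mkdir -p pics; ls
python3 - <<'E'
from station import *
import cv2,numpy as np
s=observe();print(s)
a,d=capture("scene");b,e=capture("top");
np.savez("first.npz",a=a,d=d,b=b,e=e)
for n in("scene","top","wrist"):print(n,camera_model(n))
im=np.vstack([a,b]);
cv2.imwrite("pics/scene.png",cv2.resize(a[:,:,::-1],(800,600)))
cv2.imwrite("pics/top.png",cv2.resize(b[:,:,::-1],(800,600)))
for t in["large_blank_mid","large_blank_stock","large_blank","small_blank_mid","drawer","camera","lens","wheel","dividers","dish"]:
    for c in("scene","top"):
        print(t,c,[(np.round(r["centre"],1).tolist(),round(r["score"],2)) for r in tip_of(c,t)][:3])
E
```

```text
pics
{'clock': 0.0, 'joints': array([ 1.11679059,  0.41190623, -0.0127144 ,  1.59703578,  0.00561588,
        1.13428642, -0.0822049 ]), 'dq': array([ 5.20044910e-04,  1.50696458e-03, -9.37511196e-05,  1.95335334e-03,
       -1.20719062e-03,  7.36585816e-04, -6.49515010e-04]), 'joint_torque': array([ 8.55076250e-04, -5.87952018e+01,  6.42163809e-01, -2.91083461e+01,
       -5.36697346e-02,  1.81455299e-02,  1.40273182e-04]), 'position': array([ 234.96036418, -578.61311877,  221.80850501]), 'tool_rot': array([ 8.29557529e-01, -5.58420690e-01, -6.96963795e-04, -3.92799960e-04]), 'contact_force': array([ 0.5444321 , -0.22524554, -0.49498614]), 'torque': array([ 0.01444983, -0.06397631,  0.04069487]), 'finger_gap': 88.18423607766432}
scene {'vertical_fov': 53.089785250728795, 'cx': 263.1999218330828, 'cy': 194.10475255796717, 'world_from_camera': array([[-6.31151636e-01,  6.42713055e-01, -4.34243642e-01,
         1.02689372e+03],
       [ 7.75659455e-01,  5.23079285e-01, -3.53186171e-01,
         3.55559874e+02],
       [ 1.46491318e-04, -5.59739217e-01, -8.28668805e-01,
         8.65927
[... 1180 characters left out ...]
 272.0], 0.86)]
large_blank scene [([174.5, 266.5], 0.62)]
large_blank top [([195.4, 413.0], 0.66), ([184.8, 272.6], 0.61), ([218.4, 287.5], 0.56)]
small_blank_mid scene [([150.9, 221.5], 0.72), ([271.4, 368.8], 0.29)]
small_blank_mid top [([214.5, 352.3], 0.77)]
drawer scene [([159.4, 223.7], 0.56)]
drawer top [([216.4, 345.5], 0.63), ([194.0, 133.6], 0.3)]
camera scene [([270.9, 369.5], 0.97)]
camera top [([194.6, 130.1], 0.59)]
lens scene [([252.8, 379.2], 0.55)]
lens top [([187.8, 121.1], 0.8)]
wheel scene []
wheel top [([245.3, 406.2], 0.78)]
dividers scene [([136.6, 175.9], 0.6)]
dividers top [([193.6, 411.4], 0.64)]
dish scene [([194.2, 180.3], 0.59)]
dish top [([124.3, 328.3], 0.56)]
```

View pics/scene.png

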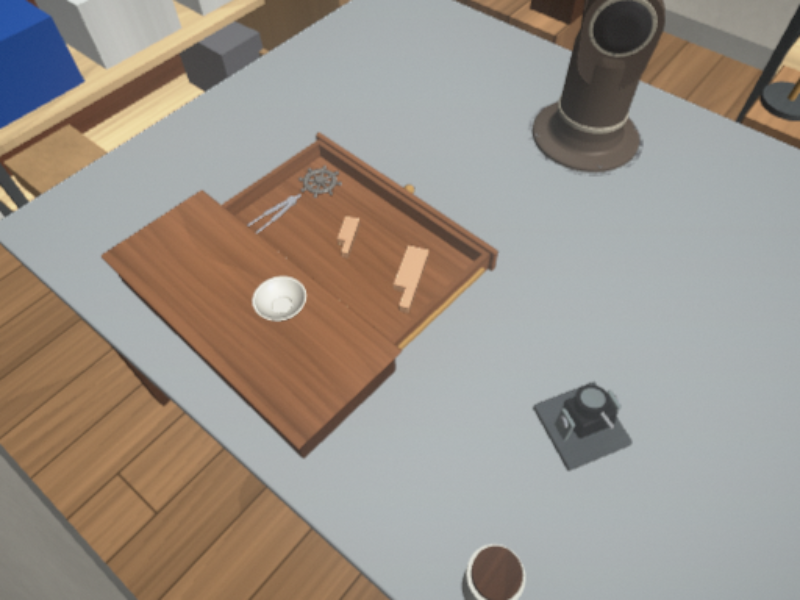

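View pics/top.png

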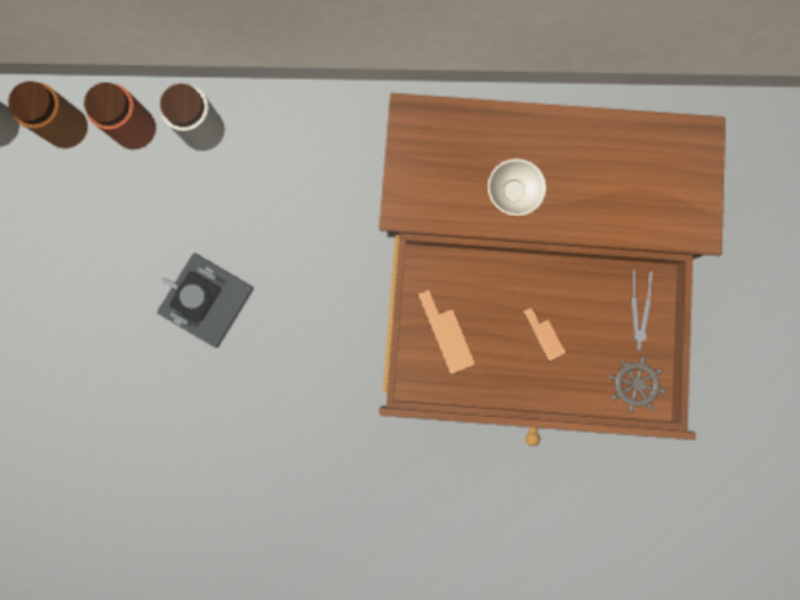

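```bash
cat > h.py <<'E'
from station import *
import numpy as np,cv2
from scipy.spatial.transform import Rotation as R
def cloud(name,d,m=None):
    m=m or camera_model(name);h,w=d.shape
    f=h/2/np.tan(np.radians(m["vertical_fov"])/2)
    v,u=np.mgrid[:h,:w];x=(u-m["cx"])/f;y=(v-m["cy"])/f
    if name=="wrist":
        r=np.hypot(x,y);k=np.where(r>1e-6,np.tan(np.minimum(r,1.4))/np.maximum(r,1e-6),1);x,y=x*k,y*k
    P=np.stack([x*d,y*d,d],-1)
    T=m["world_from_camera"];P=P@T[:3,:3].T+T[:3,3];P[d==0]=np.nan
    return P
def tcp():
    s=observe();return s["position"],R.from_quat(s["tool_rot"]),s
E
python3 - <<'E'
from h import *
z=np.load("first.npz");S=cloud("scene",z["d"]);T=cloud("top",z["e"])
np.set_printoptions(precision=1,suppress=True)
at=lambda P,r,c:P[int(round(r)),int(round(c))]
print("top lens",at(T,187.8,121.1),"scene lens",at(S,252.8,379.2),"scene cam",at(S,270.9,369.5))
print("blank mid",at(S,168.5,265.2),"stock",at(S,198.5,255.3),at(T,186.1,272))
print("dish",at(T,118,328),"table",at(T,300,128),at(S,300,300))
for P,n in((T,"top"),(S,"scene")):
    c=at(T,194,130);q=P[(np.hypot(P[...,0]-c[0],P[...,1]-c[1])<110)]
    b=q[(q[:,2]>7)&(q[:,2]<17)];print(n,len(b),cv2.minAreaRect(b[:,:2].astype(np.float32)))
    h=q[(q[:,2]>75)];print(len(h),h.mean(0),h.max(0),h.min(0))
    # blank
    k=at(S,168.5,265.2);q=P[np.hypot(P[...,0]-k[0],P[...,1]-k[1])<140];b=q[(q[:,2]>24)&(q[:,2]<36)];print("bl",len(b),b.mean(0))
tb=outline_of("top","large_blank");print([(r["score"],r["centre"],r["region"].sum()) for r in tb])
for r in tb[:2]:
    p=T[r["region"]];p=p[~np.isnan(p[:,0])];print(np.median(p,0),cv2.minAreaRect(p[:,:2].astype(np.float32)))
E
```

```text
top lens [584.  327.1  89. ] scene lens [579.9 322.1  88.8] scene cam [618.8 327.6  67.9]
blank mid [519.6 -50.7  31.7] stock [603.1 -17.3  12.3] [604.2 -10.8   9.2]
dish [ 754.7 -134.2   78.3] table [326.1 327.3  -3.9] [747.5 237.    1.1]
top 1232 ((583.3640747070312, 330.3130187988281), (110.9097671508789, 109.98169708251953), 61.01397705078125)
410 [582.  326.7  87.5] [605.8 368.   95.8] [557.4 301.3  75.1]
bl 1157 [535.4 -47.7  29.2]
scene 1162 ((586.4390258789062, 329.83013916015625), (110.39530181884766, 111.4912338256836), 61.390567779541016)
423 [588.5 329.1  87.2] [609.4 366.6  95.3] [559.2 302.3  75. ]
bl 997 [525.4 -35.8  29.5]
[(0.74, [217.8, 285.0], np.int64(800))]
[533.8 -46.2  29.6] ((544.2769775390625, -43.41938018798828), (130.99005126953125, 43.140743255615234), 23.04143714904785)
```

```bash
python3 - <<'E'
from h import *
np.set_printoptions(precision=3,suppress=True)
z=np.load("first.npz");S=cloud("scene",z["d"]);T=cloud("top",z["e"])
for P,n in((T,"top"),(S,"scene")):
    A=[q for r in outline_of(n,"lens")[:1] for q in [r]]
    print([(r["score"],r["centre"],r["region"].sum()) for r in A])
    for c0 in((582,325),):
        q=P[np.hypot(P[...,0]-c0[0],P[...,1]-c0[1])<22];q=q[q[:,2]>75]
        for _ in range(5):
            c=np.median(q,0) if _==0 else q.mean(0);u,s,v=np.linalg.svd(q-c);nn=v[2]*np.sign(v[2,2]);res=(q-c)@nn
            print(len(q),c,nn,np.std(res),"tilt",np.arccos(nn[2]),"az",np.degrees(np.arctan2(nn[1],nn[0])))
            q=q[abs(res)<2*np.std(res)]
for n,b,t in(("top",z["b"],(194,126)),("scene",z["a"],(268,374))):
    r,c=t;cv2.imwrite(f"pics/{n}_cam.png",cv2.resize(b[r-40:r+40,c-50:c+50,::-1],(400,320),interpolation=cv2.INTER_CUBIC))
cv2.imwrite("pics/cams.png",np.hstack([cv2.imread("pics/top_cam.png"),cv2.imread("pics/scene_cam.png")]))
E
python3 -m creep '[{"linear":[-38,-47.6,0],"spin":0,"hand":0.75},{"linear":[-38,-47.6,0],"spin":0,"hand":0.75},{"linear":[-38,-47.6,0],"spin":0,"hand":0.75},{"linear":[-38,-47.6,0],"spin":0,"hand":0.75},{"linear":[-38,-47.6,0],"spin":0,"hand":0.75}]'
```

```text
[(0.75, [191.0, 123.3], np.int64(686))]
326 [582.175 324.768  87.876] [-0.08  -0.181  0.98 ] 1.8766253587819095 tilt 0.199159878032414 az -113.91411577296324
316 [581.966 324.899  87.827] [-0.086 -0.164  0.983] 1.561759410348307 tilt 0.1864533869778627 az -117.74009082323579
305 [582.036 325.09   87.857] [-0.085 -0.164  0.983] 1.4561240182110489 tilt 0.18554764503458293 az -117.49319344746262
300 [582.168 325.216  87.88 ] [-0.084 -0.162  0.983] 1.4155737831809925 tilt 0.18361722091169116 az -117.55667802062486
294 [582.126 325.283  87.886] [-0.086 -0.161  0.983] 1.3702137790389268 tilt 0.18370066920503808 az -118.22219284369258
[(0.7, [264.0, 375.2], np.int64(784))]
267 [582.434 324.929  88.27 ] [-0.095 -0.162  0.982] 1.2678789112595377 tilt 0.1888354039383097 az -120.29738778165685
254 [582.037 324.929  88.101] [-0.099 -0.157  0.983] 1.0954123794572659 tilt 0.18694139851433064 az -122.12915161499873
242 [582.139 324.979  88.021] [-0.103 -0.156  0.982] 0.9833362696126137 tilt 0.18777212818188374 az -123.46781900686827
232 [582.073 324.96   88.01 ] [-0.105 -0.155  0.982] 0.9047577108935205 tilt 0.18792316156215974 az -124.01555167575923
226 [581.951 324.782  87.985] [-0.107 -0.154  0.982] 0.8644080696471228 tilt 0.1889702511909154 az -124.71525252611434
clock: 1.88
position: [388.9, -304.8, 223.0]
tool_rot: [0.83, -0.558, 0.0, 0.0]
contact_force: [1.4, -0.9, 0.3]
finger_gap: 65.6
```

View pics/cams.png

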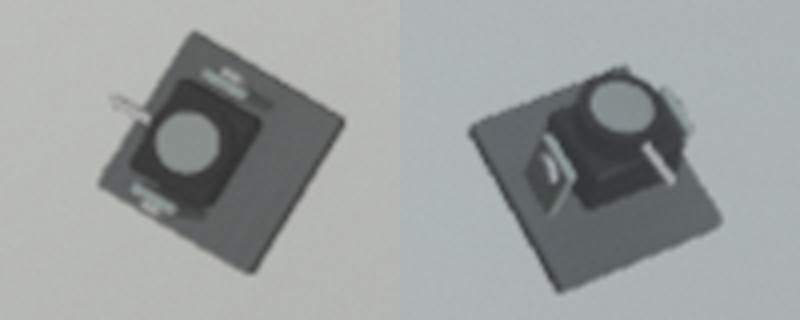

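```bash
python3 -m creep '[{"linear":[-18.4,-23,2],"spin":0,"hand":0.75},{"linear":[-18.4,-23,2],"spin":0,"hand":0.75},{"linear":[-18.4,-23,2],"spin":0,"hand":0.75},{"linear":[-18.4,-23,2],"spin":0,"hand":0.75},{"linear":[-18.4,-23,2],"spin":0,"hand":0.75}]'
python3 -m creep '[{"linear":[0,0,0],"spin":0,"hand":0.75},{"linear":[0,0,0],"spin":0,"hand":0.75}]'
cat > blank.py <<'E'
from h import *
np.set_printoptions(precision=2,suppress=True)
m=camera_model("wrist");p,r,s=tcp();a,d=capture("wrist");P=cloud("wrist",d,m)
print("tcp",p,"x axis yaw",np.degrees(np.arctan2(*r.apply([1,0,0])[[1,0]])))
cv2.imwrite("pics/w1.png",a[:,:,::-1])
for t in("large_blank_mid","large_blank_stock"):
    for q in tip_of("wrist",t)[:1]:
        i,j=np.round(q["centre"]).astype(int);print(t,q["score"],q["centre"],P[i,j])
for o in outline_of("wrist","large_blank")[:1]:
    q=P[o["region"]];q=q[~np.isnan(q[:,0])];z=np.median(q[:,2]);q=q[abs(q[:,2]-z)<5]
    rc=cv2.minAreaRect(q[:,:2].astype(np.float32));print(o["score"],z,rc,q.mean(0))
    np.save("bl.npy",q)
E
python3 blank.py
```

```text
clock: 2.5
position: [533.8, -45.0, 203.0]
tool_rot: [0.83, -0.558, 0.001, -0.0]
contact_force: [0.5, 0.2, -0.2]
finger_gap: 65.5
clock: 2.75
position: [533.5, -45.6, 202.9]
tool_rot: [0.83, -0.558, 0.001, 0.0]
contact_force: [0.1, -0.2, -0.1]
finger_gap: 65.7
tcp [533.54 -45.57 202.94] x axis yaw -67.79667273370262
large_blank_mid 0.83 [180.1, 259.1] [530.1  -47.77  31.18]
large_blank_stock 0.85 [106.0, 250.9] [605.09  -7.02  12.9 ]
0.56 29.89068654166644 ((546.80517578125, -42.001487731933594), (130.1706085205078, 39.62340545654297), 23.163005828857422) [539.71 -43.26  29.89]
```

View pics/w1.png

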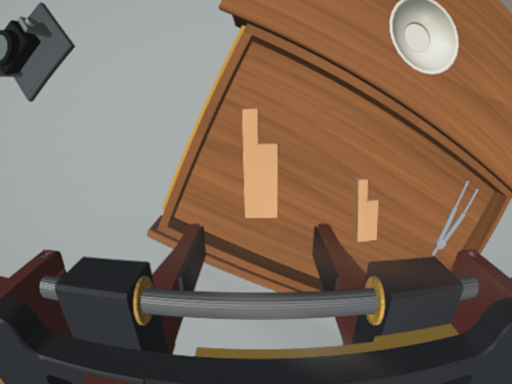

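```bash
python3 -m creep '[{"linear":[0.2,-0.3,5],"spin":-1,"hand":0.75},{"linear":[0.2,-0.3,10],"spin":-1,"hand":0.75},{"linear":[0.2,-0.3,14],"spin":-1,"hand":0.75},{"linear":[0.2,-0.3,17],"spin":-1,"hand":0.75},{"linear":[0.2,-0.3,18.5],"spin":-1,"hand":0.75}]' 20
python3 -m creep '[{"linear":[0,0,0.3],"spin":0,"hand":0.75},{"linear":[0,0,0.3],"spin":0,"hand":0.75}]'
```

```text
clock: 3.58
position: [536.3, -48.6, 16.9]
tool_rot: [0.834, -0.552, 0.0, 0.001]
contact_force: [-0.7, -0.6, 0.8]
finger_gap: 65.8
clock: 3.82
position: [536.8, -49.0, 14.6]
tool_rot: [0.834, -0.552, 0.001, 0.0]
contact_force: [0.1, -0.6, 0.3]
finger_gap: 66.0
```

```bash
python3 -m creep '[{"linear":[0,0,0],"spin":0,"hand":0.4},{"linear":[0,0,0],"spin":0,"hand":0.3},{"linear":[0,0,0],"spin":0,"hand":0.3},{"linear":[0,0,0],"spin":0,"hand":0.3},{"linear":[0,0,0],"spin":0,"hand":0.3}]' 15
python3 -m creep '[{"linear":[0,0,-2],"spin":0,"hand":0.3},{"linear":[0,0,-6],"spin":0,"hand":0.3},{"linear":[0,0,-10],"spin":0,"hand":0.3},{"linear":[0,0,-10],"spin":0,"hand":0.3},{"linear":[0,0,-10],"spin":0,"hand":0.3}]'
```

```text
clock: 4.45
position: [537.1, -48.9, 15.1]
tool_rot: [0.834, -0.552, 0.001, 0.0]
contact_force: [-0.5, -0.1, 6.2]
finger_gap: 40.2
clock: 5.08
position: [536.4, -48.9, 114.5]
tool_rot: [0.834, -0.552, 0.001, 0.001]
contact_force: [0.3, 1.2, -1.4]
finger_gap: 40.1
```

Run:
```python
from h import *
np.set_printoptions(precision=1,suppress=True)
z=np.load("first.npz");T=cloud("top",z["e"])
q=T[(T[...,2]>68)&(T[...,2]<82)&(T[...,0]>580)&(T[...,1]<100)&(T[...,1]>-330)]
print(len(q),np.median(q,0),cv2.minAreaRect(q[:,:2].astype(np.float32)))
for y in range(-100,100,20):
    k=q[abs(q[:,1]-y)<5];print(y,k.min(0)[0] if len(k) else None,k.max(0)[0] if len(k) else None,np.median(k[:,2]) if len(k) else None)
```

```text
14031 [ 778.6 -136.6   74.5] ((777.7926025390625, -139.7897186279297), (392.06817626953125, 211.17636108398438), 86.73934936523438)
-100 675.7370588117001 885.0206073727463 74.43211413255142
-80 676.1133588895331 885.1222178718044 74.37279311474526
-60 677.3028265666733 886.181699846012 74.53954979685693
-40 679.0579372714418 888.8447075541719 74.52179972355384
-20 679.0711678751059 888.8780385708662 74.38179385104286
0 680.8884870145113 890.9361365793619 74.58712516942961
20 681.8637802489916 889.3281610217093 74.75661660710057
40 682.9822938376635 891.3926224894662 74.57250315447402
60 684.846420729939 781.8094042907974 73.72699603213516
80 None None None
```

```bash
python3 -m creep '[{"linear":[3.7,-8.8,0],"spin":0,"hand":0.3},{"linear":[3.7,-8.8,0],"spin":0,"hand":0.3},{"linear":[3.7,-8.8,2],"spin":0,"hand":0.3},{"linear":[3.7,-8.8,3.2],"spin":0,"hand":0.3},{"linear":[3.7,-8.8,3.2],"spin":0,"hand":0.3}]'
cat > plane.py <<'E'
from h import *
np.set_printoptions(precision=3,suppress=True)
m=camera_model("wrist");p,r,s=tcp();a,d=capture("wrist");P=cloud("wrist",d,m)
cv2.imwrite("pics/w.png",a[:,:,::-1])
Q=r.inv().apply((P.reshape(-1,3)-p)).reshape(P.shape)   # tool frame
o=outline_of("wrist","large_blank");g=o[0]["region"] if o else np.zeros(d.shape,bool)
g=cv2.erode(g.astype(np.uint8),np.ones((3,3)))>0
q=Q[g&~np.isnan(Q[...,0])];print("tcp",p,"n",len(q),o[0]["score"] if o else None)
for _ in range(6):
    c=np.median(q,0) if _==0 else q.mean(0);v=np.linalg.svd(q-c)[2];n=v[2]*np.sign(-v[2,2]);e=(q-c)@n;q=q[abs(e)<max(1.5,2*e.std())]
print("plane n (tool)",n,"pts",len(q),"rms",e.std(),"world n",r.apply(n))
print("pitch about jaw (+=stock up)",np.arctan2(n[1],-n[2]),"roll",np.arctan2(n[0],-n[2]))
ex=np.cross([1,0,0],n);ex/=np.linalg.norm(ex);ex*=-np.sign(ex[1])   # blank x ~ -tool y
ey=np.cross(n,ex);k=np.c_[(q-c)@ex,(q-c)@ey].astype(np.float32)
rc=cv2.minAreaRect(k);an=rc[2]%90;an-=90*(an>45);print("rect",rc,"yaw err deg",an)
t=np.radians(an);bx=np.cos(t)*ex+np.sin(t)*ey;by=np.cross(n,bx)
u=np.c_[(q-c)@bx,(q-c)@by];lo,hi=np.percentile(u,[.3,99.7],axis=0);print("ext",lo,hi)
mid=c+bx*(hi[0]-85)+by*(lo[1]+hi[1])/2-9*n   # from stock end
print("mid tool (end)",mid,"mid tool (butt)",mid+bx*(lo[0]+45-(hi[0]-85)),"world",p+r.apply(mid),"xaxis world",r.apply(bx))
np.savez("grip.npz",mid=mid,bx=bx,by=by,n=n)
E
python3 plane.py
```

```text
clock: 5.7
position: [629.6, -48.8, 80.4]
tool_rot: [0.834, -0.552, -0.001, 0.002]
contact_force: [0.1, 0.3, -0.8]
finger_gap: 39.7
tcp [629.575 -48.837  80.402] n 9996 0.96
plane n (tool) [ 0.002  0.004 -1.   ] pts 9584 rms 0.5671499025822945 world n [ 0.001 -0.002  1.   ]
pitch about jaw (+=stock up) 0.004450590814911477 roll 0.0024557563529052306
rect ((-8.242546081542969, -2.871112823486328), (129.41543579101562, 39.04349136352539), 0.23016056418418884) yaw err deg 0.23016056418418884
ext [-71.55  -21.955] [55.931 16.392]
mid tool (end) [ 0.178  9.363 -5.672] mid tool (butt) [ 0.168  6.844 -5.683] world [621.044 -52.642  86.113] xaxis world [0.919 0.394 0.   ]
```

View pics/w.png

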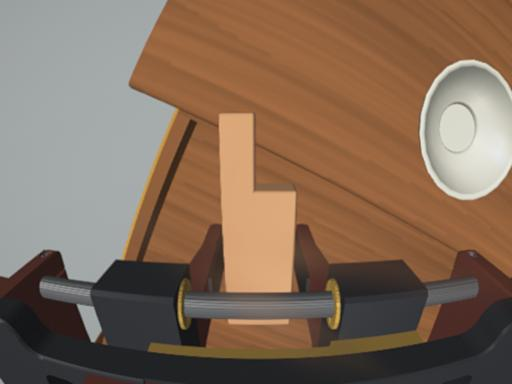

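```bash
python3 -m creep '[{"linear":[0,0,0.3],"spin":0,"hand":0.3},{"linear":[0,0,0.6],"spin":0,"hand":0.3},{"linear":[0,0,0.9],"spin":0,"hand":0.3},{"linear":[0,0,1.2],"spin":0,"hand":0.3},{"linear":[0,0,1.4],"spin":0,"hand":0.3}]'
python3 -m creep '[{"linear":[0,0,0.1],"spin":0,"hand":0.3}]'; python3 plane.py
```

```text
clock: 6.42
position: [631.0, -49.0, 68.3]
tool_rot: [0.834, -0.552, 0.0, 0.001]
contact_force: [-1.8, -0.9, 1.6]
finger_gap: 40.0
clock: 6.55
position: [631.1, -49.1, 67.2]
tool_rot: [0.834, -0.552, 0.0, 0.001]
contact_force: [-1.7, 0.1, 1.8]
finger_gap: 39.7
tcp [631.057 -49.063  67.159] n 9937 0.75
plane n (tool) [ 0.002  0.18  -0.984] pts 9211 rms 0.5326412036001259 world n [-0.165 -0.07   0.984]
pitch about jaw (+=stock up) 0.18114190136917535 roll 0.00199985741963115
rect ((0.4283943176269531, -3.1953182220458984), (105.58927917480469, 38.99293899536133), 0.40145304799079895) yaw err deg 0.40145304799079895
ext [-50.631 -22.268] [52.714 15.964]
mid tool (end) [ 0.313  8.856 -4.559] mid tool (butt) [  0.126 -17.362  -9.361] world [623.024 -52.792  71.729] xaxis world [0.903 0.39  0.179]
```

```bash
python3 -m creep '[{"linear":[0,0,-4],"spin":0,"hand":0.3},{"linear":[0,0,-8],"spin":0,"hand":0.3},{"linear":[-3,0.5,-12],"spin":0,"hand":0.3},{"linear":[-8,1.3,-15],"spin":-7,"hand":0.3},{"linear":[-13,2,-17],"spin":-14,"hand":0.3}]' 25
python3 - <<'E'
from h import *
p,r,s=tcp();print(r.inv().apply(np.array([495,168,250])-p)/10,s["joints"], np.degrees(np.arctan2(*r.apply([0,-1,0])[[1,0]])))
E
```

```text
clock: 7.28
position: [561.8, 64.7, 238.5]
tool_rot: [0.895, -0.445, 0.001, 0.0]
contact_force: [0.3, 1.0, -1.1]
finger_gap: 40.1
[-12.26731339  -0.91244658  -1.17330794] [ 0.14132471  0.33186078 -0.43760743  1.70181845  0.15440599  1.14071685
 -1.26244226] 37.13606832611734
```

```bash
python3 -m creep '[{"linear":[-4,-0.3,-1],"spin":-8,"hand":0.3},{"linear":[-9,-0.7,-1.2],"spin":-16,"hand":0.3},{"linear":[-12.3,-0.9,-1.2],"spin":-24,"hand":0.3},{"linear":[-12.3,-0.9,-1.2],"spin":-24,"hand":0.3},{"linear":[-12.3,-0.9,-1.2],"spin":-24,"hand":0.3}]'
python3 plane.py
cat > lens.py <<'E'
from h import *
np.set_printoptions(precision=3,suppress=True)
m=camera_model("wrist");a,d=capture("wrist");P=cloud("wrist",d,m)
for t in("lens","camera"):
    for k in tip_of("wrist",t)[:2]:
        i,j=np.round(k["centre"]).astype(int);print(t,k["score"],k["centre"],P[i,j])
c0=np.array([582,325.])
q=P[np.hypot(P[...,0]-c0[0],P[...,1]-c0[1])<60];h=q[(q[:,2]>70)&(q[:,2]<102)];print("n head",len(h),h.max(0))
q=P[(np.hypot(P[...,0]-c0[0],P[...,1]-c0[1])<17)&(P[...,2]>75)&(P[...,2]<105)]
for _ in range(5):
    c=np.median(q,0) if _==0 else q.mean(0);v=np.linalg.svd(q-c)[2];n=v[2]*np.sign(v[2,2]);e=(q-c)@n;q=q[abs(e)<max(1,2*e.std())]
print("n",len(q),c,n,e.std(),"tilt",np.arccos(n[2]),"az",np.degrees(np.arctan2(n[1],n[0])))
E
python3 lens.py
```

```text
clock: 7.9
position: [495.2, 167.6, 250.2]
tool_rot: [0.968, -0.25, 0.001, 0.001]
contact_force: [0.4, 0.4, -1.0]
finger_gap: 39.7
tcp [495.157 167.573 250.184] n 10097 0.8
plane n (tool) [ 0.001  0.179 -0.984] pts 9307 rms 0.5401180843350439 world n [-0.088 -0.156  0.984]
pitch about jaw (+=stock up) 0.1803616209392668 roll 0.001065756018693116
rect ((0.783233642578125, -3.0249404907226562), (105.31061553955078, 39.315391540527344), 0.563514232635498) yaw err deg 0.563514232635498
ext [-50.564 -22.328] [52.841 16.134]
mid tool (end) [ 0.601  8.996 -4.613] mid tool (butt) [  0.339 -17.167  -9.383] world [491.317 159.42  254.804] xaxis world [0.468 0.866 0.179]
lens 0.73 [16.3, 255.4] [580.654 327.351  87.879]
camera 0.61 [31.4, 257.0] [574.448 311.711  83.861]
n head 1589 [620.634 362.475  93.547]
n 673 [581.914 324.748  88.01 ] [-0.106 -0.169  0.98 ] 0.7253565976925582 tilt 0.20067785065313912 az -122.04389083566423
```

View pics/w.png

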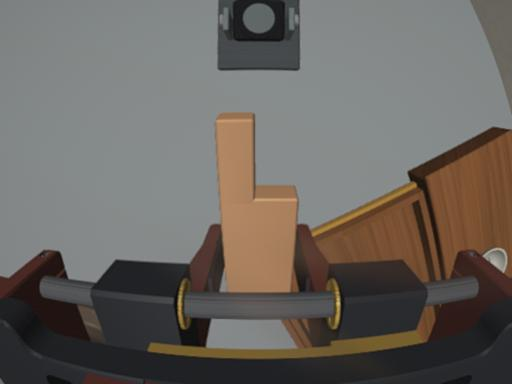

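```bash
python3 -m creep '[{"linear":[-0.2,-5,0],"spin":0,"hand":0.3},{"linear":[-0.2,-10,1],"spin":0,"hand":0.3},{"linear":[-0.2,-15,3],"spin":0,"hand":0.3},{"linear":[-0.2,-17,5],"spin":0,"hand":0.3},{"linear":[-0.2,-17,6.4],"spin":0,"hand":0.3}]'
python3 -m creep '[{"linear":[0,0,0.3],"spin":0,"hand":0.3},{"linear":[0,0,0.3],"spin":0,"hand":0.3}]'
python3 plane.py
python3 - <<'E'
from h import *
np.set_printoptions(precision=3,suppress=True)
g=np.load("grip.npz");p,r,s=tcp();m=p+r.apply(g["mid"])
L=np.array([581.5,325.3,88]);z=np.array([-.095,-.166,.981]);z/=np.linalg.norm(z);x=np.array([np.cos(np.radians(61)),np.sin(np.radians(61)),0]);x-=z*(x@z);x/=np.linalg.norm(x)
F=np.array([x,np.cross(z,x),z]);print("mid in lens",F@(m-L),"bx",F@r.apply(g["bx"]),"n",F@r.apply(g["n"]),"tool corr mm",r.inv().apply(L+100*z-m),s["dq"])
a,d=capture("scene");P=cloud("scene",d);cv2.imwrite("pics/s2.png",cv2.resize(a[150:340,250:500,::-1],(750,570)))
b,e=capture("top");T=cloud("top",e)
for c,C in(("scene",P),("top",T)):
    for t in("large_blank_mid","large_blank_stock"):
        for k in tip_of(c,t)[:1]:
            i,j=np.round(k["centre"]).astype(int);print(c,t,k["score"],k["centre"],C[i,j],"lens frame",F@(C[i,j]-L))
q=T[(T[...,2]>150)&(T[...,2]<215)&(np.hypot(T[...,0]-572,T[...,1]-309)<140)];print(len(q))
E
```

```text
clock: 8.78
position: [575.5, 317.9, 183.9]
tool_rot: [0.968, -0.25, -0.0, 0.001]
contact_force: [0.3, -1.2, -0.6]
finger_gap: 39.6
clock: 9.02
position: [575.7, 316.7, 181.3]
tool_rot: [0.968, -0.25, -0.0, 0.001]
contact_force: [-0.8, -0.2, -0.4]
finger_gap: 39.6
tcp [575.734 316.683 181.316] n 10035 0.86
plane n (tool) [ 0.     0.179 -0.984] pts 9268 rms 0.5353740538661825 world n [-0.086 -0.155  0.984]
pitch about jaw (+=stock up) 0.1800844534392817 roll 0.00024737077966259903
rect ((0.8698692321777344, -3.2690505981445312), (39.10390853881836, 104.80399322509766), 89.98565673828125) yaw err deg -0.01434326171875
ext [-50.356 -22.386] [52.89  16.018]
mid tool (end) [ 0.355  9.073 -4.557] mid tool (butt) [  0.362 -17.248  -9.349] world [571.649 308.584 185.891] xaxis world [0.477 0.861 0.177]
mid in lens [  0.454   0.238 100.482] bx [ 1.    -0.    -0.013] n [ 0.013 -0.002  1.   ] tool corr mm [0.238 0.353 0.56 ] [-0.005 -0.002 -0.002 -0.007 -0.    -0.001 -0.002]
scene large_blank_mid 0.88 [224.5, 387.7] [632.891 315.015 282.702] lens frame [ 52.855 -50.452 187.927]
scene large_blank_stock 0.97 [257.7, 417.7] [480.265 398.97   -0.313] lens frame [ -1.766 124.493 -89.295]
top large_blank_mid 0.96 [192.5, 114.2] [564.392 304.918 195.33 ] lens frame [ -5.098   4.796 110.358]
721
```

View pics/s2.png

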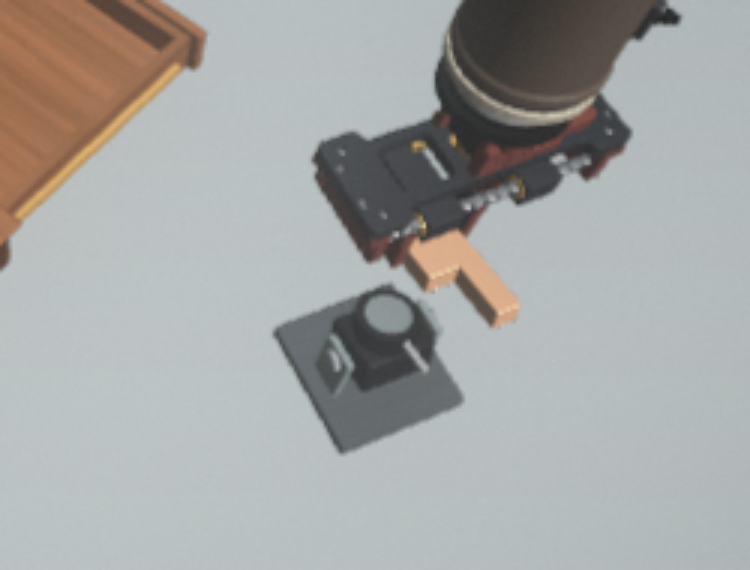

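```bash
python3 -m creep '[{"linear":[0,0,0],"spin":0,"hand":0.3},{"linear":[0,0,0],"spin":0,"hand":0.3},{"linear":[0,0,0],"spin":0,"hand":0.3}]'
python3 - <<'E'
from h import *
np.set_printoptions(precision=3,suppress=True)
L=np.array([581.5,325.3,88]);z=np.array([-.095,-.166,.981]);z/=np.linalg.norm(z)
f0=np.load("first.npz")
for name,im in(("scene",f0["a"]),("top",f0["b"])):
    m=camera_model(name);f=192/np.tan(np.radians(m["vertical_fov"])/2);W=np.linalg.inv(m["world_from_camera"])
    def pr(p):
        q=W[:3,:3]@p+W[:3,3];return np.array([m["cx"]+f*q[0]/q[2],m["cy"]+f*q[1]/q[2]])
    print(name,"lens px",pr(L))
    best=[]
    g=cv2.cvtColor(im,cv2.COLOR_RGB2GRAY).astype(np.float32)
    for az in range(30,100,5):
        x=np.array([np.cos(np.radians(az)),np.sin(np.radians(az)),0]);x-=z*(x@z);x/=np.linalg.norm(x)
        uv=np.array([pr(L-4*z+x*r+0*z) for r in np.linspace(33,46,8)]).astype(np.float32)
        best.append((az,round(float(cv2.remap(g,uv[None,:,0],uv[None,:,1],cv2.INTER_LINEAR).mean()),1)))
    print(best)
g=np.load("grip.npz");p,r,s=tcp();print("mid",p+r.apply(g["mid"]),s["finger_gap"],s["contact_force"],abs(s["dq"]).max(),s["clock"])
b,e=capture("top")
for t in("small_blank_mid","wheel","dividers","dish"):print(t,[np.round(k["centre"],1).tolist() for k in tip_of("top",t)[:1]])
E
```

```text
clock: 9.8
position: [575.7, 317.9, 181.4]
tool_rot: [0.968, -0.25, 0.0, 0.001]
contact_force: [0.2, 0.3, -1.0]
finger_gap: 40.1
scene lens px [379.816 254.489]
[(30, 62.3), (35, 61.0), (40, 60.7), (45, 60.8), (50, 69.9), (55, 127.9), (60, 153.3), (65, 83.0), (70, 74.3), (75, 87.2), (80, 121.9), (85, 142.0), (90, 149.4), (95, 156.4)]
top lens px [121.886 189.161]
[(30, 167.4), (35, 176.1), (40, 181.8), (45, 183.3), (50, 182.5), (55, 162.4), (60, 165.0), (65, 172.1), (70, 183.9), (75, 183.5), (80, 182.2), (85, 177.5), (90, 170.6), (95, 162.0)]
mid [571.576 309.784 185.948] 40.08029323161101 [ 0.219  0.258 -1.047] 0.0025199399632965225 9.8
small_blank_mid [[215.3, 353.1]]
wheel [[245.5, 407.8]]
dividers [[197.5, 410.3]]
dish [[127.1, 323.6]]
```

```bash
python3 -c "
from station import *
print(finish_job())"
```

```text
the job is handed in; nothing more can be done
None
```

The larger blank is held over the camera in a steady 25 N grip, and the job is handed in at about 9.9 s of the 38 s allowed. The tool cannot tilt, so I gripped the blank across its blade. I then pressed the stock on the edge of the chest top, which turned the blank about 0.18 rad in the fingers to match the lens tilt, and carried it to the camera.

| Last check | Result |
|---|---|
| Blade middle against the wanted spot | within about 1 mm across the lens axis, about 100 mm from the lens |
| Blank's tilt against the lens (measured at 0.185 to 0.20 rad) | about 0.01 to 0.02 rad off |
| Stock direction against the index bar | about 2° off, on the bar side (61° against about 59°) |
| Arm motion and outside force | almost none (joint speeds under 0.003 rad/s, about 1 N) |

- **Accuracy:** these figures come from my own measurements of the lens and the wrist camera's view of the blank, so they carry the roughly 2 mm calibration error.
- **Disagreements:** the point finder's readings from the outside cameras did not confirm the blank's pose. In the scene view, the depth at its pixels fell on the gripper and the table. The top view was about 10 mm off, so I trusted the wrist camera's plane fit instead.
- **Other things:** the small blank and wheel were detected within 2 pixels of where they started. The dividers and dish showed 4 to 5 pixels (roughly 10 mm) of difference; the arm never came near them, so I took that as detector scatter.

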